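# Index the dividing wheel and lock it with its pin

## Task

Take the index pin out of its wooden block, put it down into the bush on the near rim of the dividing wheel, and turn the wheel until the pointer on its far rim stands in front of the tall tab. There feel for the hidden notch under the wheel with the pin, pressing gently (never more than 25 N against the dividing head), until it drops fully home and locks the wheel; then let go of it. Leave the other things on the bench where they are.

Things in the scene. Friction and masses are not known exactly. Their poses are not given: they have to be found in the camera images.
- pin_head (a point): centre of the round brass head (22 mm across, 28 mm tall) of the loose index pin, about 80 g. Below the head a steel shank 10 mm thick and 54 mm long with chamfered foot. This point lies on the pin's axis, 68 mm above the foot, 14 mm above the head's underside; z runs up the pin. The pin starts upright in the wooden pin block
- pin_block: small fixed wooden block, 46 x 46 x 36 mm, origin under its centre; the pin stands in its hole (12 mm wide, 30 mm deep, at the centre), the head's underside 24 mm clear above the block, and lifts straight out
- wheel_axis (a point): point on the upright axis of the dividing wheel, 58 mm above the bench. The wheel is a flat aluminium disc 160 mm across, underside 34 mm and rim top 45 mm above the bench, hub up to 58 mm. It turns either way (the goal is always within its range) with slight friction, about 2 N at the bush, and stays where it is left
- bush_mouth (a point): centre of the upper mouth, 58 mm above the bench, of the bush: an upright tube on the wheel 60 mm from its axis, opposite the pointer. Funnel 21 mm wide on top, narrowing over 7 mm to a 12 mm bore right through the wheel, down to 34 mm above the bench. With its foot in the bore the pin drives the wheel round like a crank handle
- pointer_tip (a point): outer tip of the wheel's pointer, a brass bar 20 mm long and 5 mm wide on top of the wheel's far rim, exactly opposite the bush; the tip lies 86 mm from the wheel's axis, 50 mm above the bench
- tall_tab (a point): middle of the inner face of the tall tab, an upright aluminium plate 48 mm wide, top 84 mm above the bench, just outside the wheel on its far side; this point is 91 mm from the wheel's axis, 50 mm above the bench. A short tab (top 46 mm high) stands on each side of it, 45 degrees away. All tabs stay put
- dial_base: fixed round base, 202 mm across, origin under its centre. Hidden under the wheel: index plate, top 30 mm above the bench, with a notch per tab (45 degrees apart, 11.5 mm wide, floor 18 mm above the bench) at the bush's radius. The tall tab's notch meets the bush with the pointer up to 0.25 rad to either side of the tab's middle, unknown each time: feel for it. A pin in it may lean a little
- findings_tin: bystander: small white tin box, 60 x 90 x 25 mm, origin under its centre
- marker: bystander: marker pen with a cap, 130 mm long, origin under its centre
- flux_pot: bystander: small round pot with a black lid, 51 mm across, 46 mm tall, origin under its centre
- bench_block: bystander: flat grey square block, 64 x 64 x 16 mm, origin under its centre
- black_pliers: bystander: pliers with black handles, 140 mm long, lying flat, origin under the centre

How it is judged:
At the end, for the whole second after the job is handed in: The pin stands in the wheel's bush (head centre within 10 mm of the bush's axis, within 0.25 rad of upright) and fully home in a notch (head centre less than 89.5 mm above the bench), the pointer tip is within 30 mm of the tall tab's middle, and the pin is at rest (height (world z) of pin_head below 0.0895 m and horizontal distance between pin_head and bush_mouth below 0.01 m and angle between pin_head's own z axis and vertical below 0.25 rad and horizontal distance between pointer_tip and tall_tab below 0.03 m and linear speed of index_pin below 0.02 m/s); the robot touches nothing.
It fails at once if the pin pressed against the dividing head with more than 25 N (contact force between index_pin and dial_base above 25 N).
It fails at once if a hand or finger pressed against the dividing head with more than 25 N (contact force between any of the fingers, the arm and dial_base above 25 N).
It fails at once if a bystander moved by more than 30 mm (distance of any of findings_tin, marker, flux_pot, bench_block, black_pliers from where it was at the start of the episode above 0.03 m).
It also fails if it takes over 67 s, if anything falls off the work surface, if the arm or the gripper's body presses on something with over 40 N, if the wrist force passes 120 N, or if a joint passes its speed limit or range.

## Robot

A 7-joint arm with a two-finger parallel gripper is mounted at the origin on a cart in front of the work surface, level with it; the furniture and walls round the work are solid. World frame = base frame: x ahead of the robot, y to its left, z up, the work surface at z = 0. Lengths are in m, angles in rad, forces in N, time in s.
With the tool pointing down it reaches from about 0.425 to 0.925 m from the base axis. Payload 6.8 kg.
Tool frame: the origin (TCP) lies midway between the tips of the shut fingers; the grasp point (between the pads) lies 19 mm behind it; z points along the fingers, y is the direction in which the jaws open and shut (so a half turn about z gives the same grasp; the last joint's range is limited). The gripper opens to 85 mm and grips with 20 to 120 N. Pads are 22 mm wide; open, the fingers measure 114 mm over their backs; the gripper's body (76 mm by 85 mm) begins 54 mm behind the grasp point. The pads swing forward as they close: fully open they stand 13 mm farther back than shut.
Start: joints at [1.192, 0.477, 0.022, 1.555, -0.011, 1.109, -0.083], TCP at [0.181, -0.65, 0.231] pointing down, gripper open.
Joint ranges: [-2.96, 2.96], [-0.34, 2.1], [-1.41, 1.46], [0.24, 2.44], [-1.37, 4.51], [0.17, 1.92], [-2.96, 2.96]. Speed limits (rad/s): [2.39, 2.39, 3.14, 3.14, 3.14, 3.14, 3.14].

## Interface

Orientations are given as a rotation vector (axis times angle).
In Python, from bench import r gives the robot as it stands. The module is installed in compiled form; this text tells all that it offers.
- The arm moves only by the tool apply_moves, never from a script. Its argument "plan" is a list that holds one entry, the list of rows, each a list of 7 numbers: the turn, a rotation vector about the tool's x, y, z scaled (see below), then the shift along the tool's x, y, z scaled (see below), then the closure, from -1 (fully open) to 1 (shut). In form: [[[wx, wy, wz, tx, ty, tz, grip], ...]]. A call has 1 to 12 rows; each row is the pose to reach, as a shift and turn from the pose commanded when the call began, along the tool's axes at that moment, turning the shorter way round; what a row does not reach only later rows make up. The controller multiplies each number of a shift by 0.4 m and each number of a turn by 180 degrees. A row lasts 1/12 s, in which the tool goes at most 41.7 mm and 7.16 degrees, less where a joint would pass 70% of its speed; a pose out of reach is approached as far as the arm can. A call with a number of a shift or a turn outside -1 to 1 is refused whole. A call with a gripper value outside its range is refused whole. The fingers move at their own pace and stop on an object; "force" is the grip in N (left out, the last holds). Time passes only in rows, so rows that repeat a pose let the fingers close. It gives the time, the measured TCP pose, the force and the opening at its end, in the units of the state.
- r.get_obs(): the state, without advancing time (a new reading comes with each control period).
- r.grab_frame(name): name is "side" or "top"; returns a dict with "pixels" (480x640x3 uint8, blue, green, red), "fx", "fy", "cx", "cy" (pixels), "k1" (the pictures are not rectified: a ray, as slopes to the right and down, at radius r is drawn at 1 + k1 r^2 times it, then the intrinsics apply), "pose" (4x4, takes a point from camera to world coordinates). Camera axes: x right, y up, looking along -z (the intrinsics and any distortion apply to the point x, -y, -z); pixel columns grow to the right and rows downward; lengths in m; the calibration is good to about 2 mm. A picture is of the moment at which its call begins. There is no depth.
- r.hand_in(): hands the job in, once; it reports no verdict.
The state is a dict: "clock": time; "joints": joint angles; "qvel": joint speeds; "tau": joint torques, N m; "tcp_pos": TCP position; "orientation": TCP orientation; "contact_force": force on the tool from outside, world axes, zero at the start; "moment": the same for the moment, N m; "grip_width": finger opening in m.
Only numpy, scipy, OpenCV 4.12 (cv2) and the standard library are available. Lean on these libraries where they do the work, as an engineer would, in place of code of your own. Each camera call takes 0.05 s, during which the arm holds its last target. There are 200 camera calls.

## Working session

There is one attempt and no reset: what is moved stays moved. The work goes in short steps, Python scripts to look and compute and a tool call to move; the robot and the scene stay as the last step left them, time stands still between calls to the robot, and variables do not carry over. Pictures are saved under pics/ and viewed, on a budget of 10 in all, crops included, one or two more only if the job needs it, and the job is handed in when it is done.

Besides the shell and the picture viewer there is one more tool, called after "Request:" as name(argument=value, ...) on one line, values as JSON. apply_moves: Moves the arm, as the interface text tells. Its arguments: {"type":"object","properties":{"plan":{"type":"array","items":{"type":"array","items":{"type":"array","items":{"type":"number","minimum":-1,"maximum":1}}}},"force":{"type":"number"}},"required":["plan"]}

```bash
mkdir -p pics
cat > h.py <<'E'
import numpy as np, cv2
from bench import r
from scipy.spatial.transform import Rotation as R
def grab(n,f=None):
    d=r.grab_frame(n)
    if f: cv2.imwrite('pics/'+f,d['pixels'])
    return d
def ray(d,u,v):
    a=np.array([(u-d['cx'])/d['fx'],(v-d['cy'])/d['fy']]); s=a.copy()
    for _ in range(20): s=a/(1+d['k1']*(s@s))
    P=np.array(d['pose']); return P[:3,3],P[:3,:3]@np.array([s[0],-s[1],-1])
def atz(d,u,v,z):
    o,k=ray(d,u,v); return o+k*(z-o[2])/k[2]
def proj(d,p):
    P=np.array(d['pose']); c=P[:3,:3].T@(np.array(p)-P[:3,3]); s=np.array([c[0],-c[1]])/-c[2]
    s=s*(1+d['k1']*(s@s)); return s[0]*d['fx']+d['cx'],s[1]*d['fy']+d['cy']
def st():
    o=r.get_obs(); print({k:np.round(o[k],4).tolist() for k in ('clock','tcp_pos','orientation','contact_force','grip_width','joints')}); return o
E
python3 - <<'E'
from h import *
o=st(); print(R.from_rotvec(o['orientation']).as_matrix().round(3))
for n in('top','side'):
    d=grab(n,n+'1.png'); print(n,d['fx'],d['cx'],d['cy'],d['k1'],np.round(d['pose'],3).tolist())
E
```

```text
{'clock': 0.0, 'tcp_pos': [0.1804, -0.6498, 0.2303], 'orientation': [-3.1111, -0.4237, 0.0006], 'contact_force': [1.3071, 0.5315, -0.1226], 'grip_width': 0.0854, 'joints': [1.1919, 0.4778, 0.0224, 1.5565, -0.0115, 1.1093, -0.0832]}
[[ 0.964  0.267 -0.001]
 [ 0.267 -0.964  0.002]
 [-0.    -0.002 -1.   ]]
top 615.9627673472771 317.59098115258047 247.63986269546166 -0.15524737675174935 [[-0.005, 0.998, -0.059, 0.468], [-1.0, -0.005, -0.004, -0.127], [-0.004, 0.059, 0.998, 1.594], [0.0, 0.0, 0.0, 1.0]]
side 557.0146673023031 318.1575825433302 239.1549811780972 -0.14083783526422666 [[-0.926, 0.154, -0.346, 0.067], [-0.378, -0.354, 0.855, 1.17], [0.009, 0.922, 0.386, 0.646], [0.0, 0.0, 0.0, 1.0]]
```

View pics/top1.png

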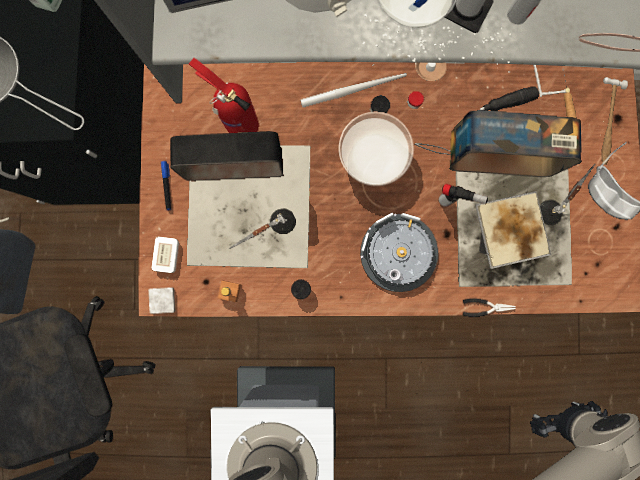

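View pics/side1.png

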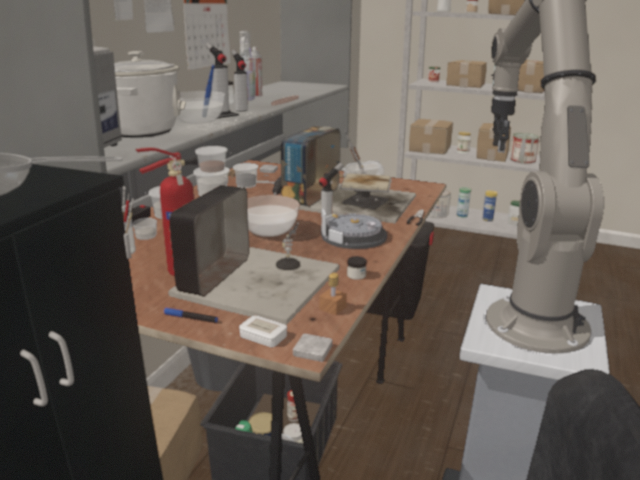

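The top view shows the wheel near (400,252), the pin and block near (229,292), and the flux pot at (301,289). I'll enlarge both regions.

Run:
```python
from h import *
t=cv2.imread('pics/top1.png'); s=cv2.imread('pics/side1.png')
a=cv2.resize(t[200:300,350:450],(400,400),interpolation=cv2.INTER_CUBIC)
b=cv2.resize(t[270:310,210:250],(200,200),interpolation=cv2.INTER_CUBIC)
c=cv2.resize(s[200:250,310:390],(400,250),interpolation=cv2.INTER_CUBIC)
e=cv2.resize(s[265:325,310:360],(200,240),interpolation=cv2.INTER_CUBIC)
im=np.zeros((500,800,3),np.uint8); im[:400,:400]=a; im[:200,400:600]=b; im[:240,600:]=e; im[250:,400:]=c
cv2.imwrite('pics/z1.png',im)
d=r.grab_frame('top')
for u,v,z in((401,252,.058),(395,274,.058),(410,222,.05),(226,291,.138)): print(atz(d,u,v,z).round(4))
```

```text
[ 0.5476 -0.3298  0.058 ]
[ 0.4927 -0.314   0.058 ]
[ 0.6237 -0.3547  0.05  ]
[0.4532 0.0962 0.138 ]
```

View pics/z1.png

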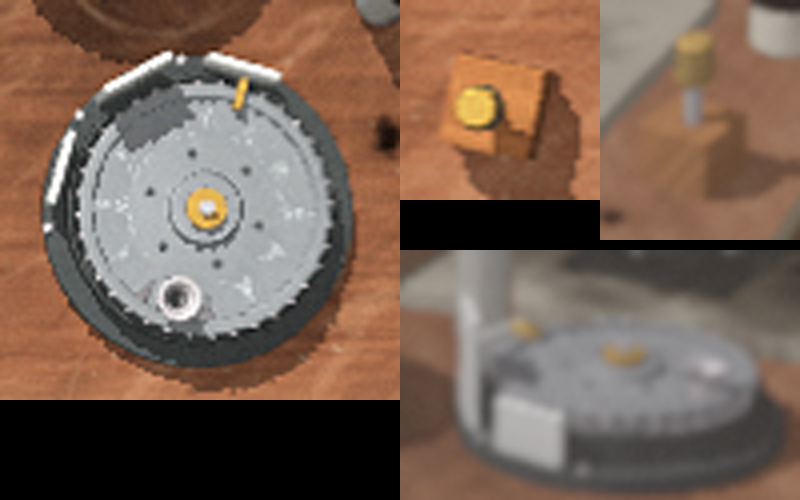

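Run:
```python
from h import *
d=r.grab_frame('top')
c=lambda x,y:(350+x/4-.375,200+y/4-.375)
A=atz(d,*c(207,208),.058);B=atz(d,*c(179,297),.058);P=atz(d,*c(242,82),.05)
print('pin',atz(d,210+77/5-.4,270+106/5-.4,.088).round(4))
T=atz(d,*c(140,72),.084);S1=atz(d,*c(245,68),.046);S2=atz(d,*c(60,168),.046)
print('base',atz(d,*c(198,210),.0).round(4))
for n,p in zip(('A','B','P','T','S1','S2'),(A,B,P,T,S1,S2)):
    w=p-A; print(n,p.round(4),np.hypot(*w[:2]).round(4),np.degrees(np.arctan2(w[1],w[0])).round(1))
o=r.get_obs();M=R.from_rotvec(o['orientation']).as_matrix()
for p in((.5,-.35,.23),(.5,-.1,.23),(.455,.096,.2)): print(p,(M.T@(np.array(p)-o['tcp_pos'])/.4).round(3))
```

```text
pin [0.4532 0.1063 0.088 ]
base [ 0.5503 -0.3325  0.    ]
A [ 0.5485 -0.3307  0.058 ] 0.0 0.0
B [ 0.493  -0.3125  0.058 ] 0.0585 161.8
P [ 0.6285 -0.3551  0.05  ] 0.0836 -17.0
T [ 0.6314 -0.287   0.084 ] 0.0937 27.8
S1 [ 0.6378 -0.3578  0.046 ] 0.0933 -16.9
S2 [ 0.5749 -0.2397  0.046 ] 0.0948 73.8
(0.5, -0.35, 0.23) [ 0.97  -0.509  0.002]
(0.5, -0.1, 0.23) [ 1.138 -1.111  0.003]
(0.455, 0.096, 0.2) [ 1.16  -1.613  0.079]
```

Request:
apply_moves(plan=[[[0,0,0.086,0.97,-0.51,0,-1],[0,0,0.086,0.97,-0.51,0,-1],[0,0,0.086,0.97,-0.51,0,-1],[0,0,0.086,0.97,-0.51,0,-1],[0,0,0.086,0.97,-0.51,0,-1],[0,0,0.086,0.97,-0.51,0,-1],[0,0,0.086,0.97,-0.51,0,-1],[0,0,0.086,0.97,-0.51,0,-1],[0,0,0.086,0.97,-0.51,0,-1],[0,0,0.086,0.97,-0.51,0,-1],[0,0,0.086,0.97,-0.51,0,-1],[0,0,0.086,0.97,-0.51,0,-1]]], force=30)

```text
clock: 1.2
tcp_pos: [0.5051, -0.3435, 0.2311]
orientation: [-3.139, -0.017, -0.004]
contact_force: [0.2, 0.6, -0.9]
grip_width: 0.0856
```

Request:
apply_moves(plan=[[[0,0,0,-0.12,-1,0,-1],[0,0,0,-0.12,-1,0,-1],[0,0,0,-0.12,-1,0,-1],[0,0,0,-0.12,-1,0,-1],[0,0,0,-0.12,-1,0,-1],[0,0,0,-0.12,-1,0,-1],[0,0,0,-0.12,-1,0,-1],[0,0,0,-0.12,-1,0,-1],[0,0,0,-0.12,-1,0,-1],[0,0,0,-0.12,-1,0,-1],[0,0,0,-0.12,-1,0,-1],[0,0,0,-0.12,-1,0,-1]]])

```text
clock: 2.2
tcp_pos: [0.4514, 0.0509, 0.2314]
orientation: [3.141, 0.006, 0.0]
contact_force: [-0.5, -1.0, -0.4]
grip_width: 0.0854
```

Run:
```python
from h import *
o=st();o=st();M=R.from_rotvec(o['orientation']).as_matrix();print(M.round(3))
for p in((.453,.106,.15),(.453,.106,.056)): print(p,(M.T@(np.array(p)-o['tcp_pos'])/.4).round(4))
```

```text
{'clock': 2.2, 'tcp_pos': [0.4514, 0.0509, 0.2314], 'orientation': [3.1414, 0.0062, 0.0003], 'contact_force': [-0.5296, -1.0281, -0.4022], 'grip_width': 0.0854, 'joints': [0.0597, 0.131, -0.3345, 2.0417, 0.0521, 0.9766, -1.8682]}
{'clock': 2.2, 'tcp_pos': [0.4514, 0.0509, 0.2314], 'orientation': [3.1414, 0.0062, 0.0003], 'contact_force': [-0.5296, -1.0281, -0.4022], 'grip_width': 0.0854, 'joints': [0.0597, 0.131, -0.3345, 2.0417, 0.0521, 0.9766, -1.8682]}
[[ 1.     0.004  0.   ]
 [ 0.004 -1.    -0.   ]
 [ 0.     0.    -1.   ]]
(0.453, 0.106, 0.15) [ 0.0046 -0.1379  0.2034]
(0.453, 0.106, 0.056) [ 0.0045 -0.1379  0.4384]
```

Request:
apply_moves(plan=[[[0,0,0,0.0045,-0.138,0.2,-1],[0,0,0,0.0045,-0.138,0.2,-1],[0,0,0,0.0045,-0.138,0.2,-1],[0,0,0,0.0045,-0.138,0.25,-1],[0,0,0,0.0045,-0.138,0.3,-1],[0,0,0,0.0045,-0.138,0.35,-1],[0,0,0,0.0045,-0.138,0.4,-1],[0,0,0,0.0045,-0.138,0.435,-1],[0,0,0,0.0045,-0.138,0.435,-1],[0,0,0,0.0045,-0.138,0.435,-1]]])

```text
clock: 3.03
tcp_pos: [0.4533, 0.1033, 0.0568]
orientation: [3.14, -0.003, -0.003]
contact_force: [0.5, 0.1, -0.3]
grip_width: 0.0858
```

Run:
```python
from h import *
st()
t=grab('top')['pixels']; s=grab('side')['pixels']
im=np.hstack([cv2.resize(t[260:320,190:260],(400,343),interpolation=2),cv2.resize(s[245:325,300:380],(343,343),interpolation=2)])
cv2.imwrite('pics/z2.png',im)
```

```text
{'clock': 3.0333, 'tcp_pos': [0.4533, 0.1033, 0.0568], 'orientation': [3.1403, -0.0026, -0.0026], 'contact_force': [0.5154, 0.1183, -0.2579], 'grip_width': 0.0858, 'joints': [-0.0939, 0.4208, -0.3155, 2.1661, 0.2316, 0.5877, -2.15]}
```

View pics/z2.png

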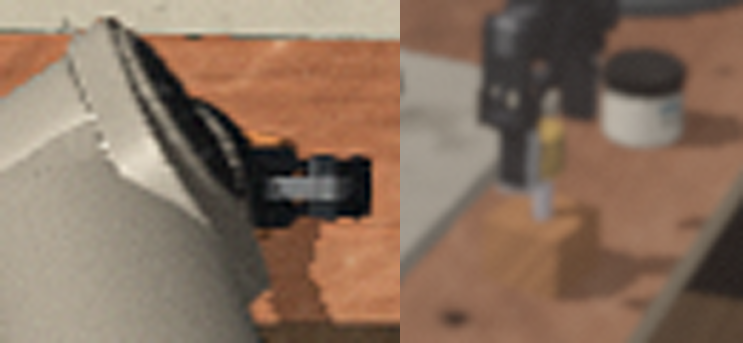

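Side crop: the pin head at (552,145) sits between the open jaws, aligned in x. Closing.

Request:
apply_moves(plan=[[[0,0,0,0,-0.005,0,0.3],[0,0,0,0,-0.005,0,1],[0,0,0,0,-0.005,0,1],[0,0,0,0,-0.005,0,1],[0,0,0,0,-0.005,0,1],[0,0,0,0,-0.005,0,1],[0,0,0,0,-0.005,0,1],[0,0,0,0,-0.005,0,1],[0,0,0,0,-0.005,0,1],[0,0,0,0,-0.005,0,1]]], force=30)

```text
clock: 3.97
tcp_pos: [0.4537, 0.1071, 0.0576]
orientation: [3.142, 0.001, 0.001]
contact_force: [0.3, -1.1, 5.5]
grip_width: 0.0208
```

Request:
apply_moves(plan=[[[0,0,0,0,0,-0.03,1],[0,0,0,0,0,-0.07,1],[0,0,0,0,0,-0.12,1],[0,0,0,0,0,-0.2,1],[0,0,0,0,0,-0.25,1],[0,0,0,0,0,-0.25,1],[0,0,0,0,0,-0.25,1]]])

```text
clock: 4.55
tcp_pos: [0.4538, 0.1072, 0.1578]
orientation: [-3.141, -0.001, -0.003]
contact_force: [-0.1, -0.4, -0.9]
grip_width: 0.021
```

Run:
```python
from h import *
o=st();M=R.from_rotvec(o['orientation']).as_matrix()
s=grab('side')['pixels']
cv2.imwrite('pics/z3.png',cv2.resize(s[190:330,260:400],(420,420),interpolation=2))
B=np.array([.549,-.331])+.06*np.array([np.cos(np.radians(162.2)),np.sin(np.radians(162.2))])
print(B,(M.T@(np.array([*B,.16])-o['tcp_pos'])/.4).round(4))
```

```text
{'clock': 4.55, 'tcp_pos': [0.4538, 0.1072, 0.1578], 'orientation': [-3.1412, -0.0008, -0.0031], 'contact_force': [-0.098, -0.3744, -0.9133], 'grip_width': 0.021, 'joints': [-0.0407, 0.2532, -0.3715, 2.0934, 0.1261, 0.8136, -2.0583]}
[ 0.49187224 -0.31265828] [ 0.0946  1.0497 -0.0056]
```

View pics/z3.png

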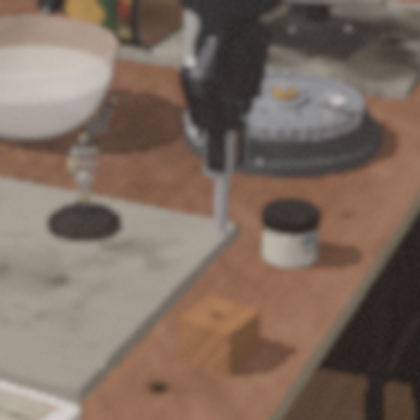

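The pin is held upright (shank from (218,165) to (222,228)) and the block is empty. Carrying it to the bush.

Request:
apply_moves(plan=[[[0,0,0,0.095,1,0,1],[0,0,0,0.095,1,0,1],[0,0,0,0.095,1,0,1],[0,0,0,0.095,1,0,1],[0,0,0,0.095,1,0,1],[0,0,0,0.095,1,0,1],[0,0,0,0.095,1,0,1],[0,0,0,0.095,1,0,1],[0,0,0,0.095,1,0,1],[0,0,0,0.095,1,0,1],[0,0,0,0.095,1,0,1],[0,0,0,0.095,1,0,1]]])

```text
clock: 5.6
tcp_pos: [0.49, -0.2941, 0.155]
orientation: [-3.14, 0.005, 0.006]
contact_force: [0.2, 0.4, -0.3]
grip_width: 0.0206
```

Request:
apply_moves(plan=[[[0,0,0,0,0.05,0.05,1],[0,0,0,0,0.05,0.05,1],[0,0,0,0,0.05,0.08,1],[0,0,0,0,0.05,0.08,1],[0,0,0,0,0.05,0.08,1],[0,0,0,0,0.05,0.08,1]]])

```text
clock: 6.1
tcp_pos: [0.492, -0.3115, 0.1254]
orientation: [-3.141, -0.004, -0.0]
contact_force: [-0.2, -0.2, -0.9]
grip_width: 0.0207
```

Run:
```python
from h import *
o=st();M=R.from_rotvec(o['orientation']).as_matrix();print(M.round(3))
d=grab('side')
s=d['pixels']
p=np.array(o['tcp_pos'])+[0,0,-.0517]
print('foot',proj(d,p),'mouth',proj(d,[.4919,-.3127,.058]),proj(d,[.549,-.331,.058]))
a=cv2.resize(s[190:250,310:390],(800,600),interpolation=2)
cv2.imwrite('pics/z4.png',a)
```

```text
{'clock': 6.1, 'tcp_pos': [0.492, -0.3115, 0.1254], 'orientation': [-3.1411, -0.0038, -0.0], 'contact_force': [-0.1958, -0.1722, -0.9036], 'grip_width': 0.0207, 'joints': [0.5732, 0.4526, -0.1486, 1.8682, 0.0874, 0.8273, -1.1882]}
[[ 1.     0.002  0.   ]
 [ 0.002 -1.     0.001]
 [ 0.    -0.001 -1.   ]]
foot (np.float64(373.1452935625186), np.float64(218.08046163614563)) mouth (np.float64(373.05778552183165), np.float64(222.9352857216096)) (np.float64(356.68911868262677), np.float64(218.2066443310295))
```

View pics/z4.png

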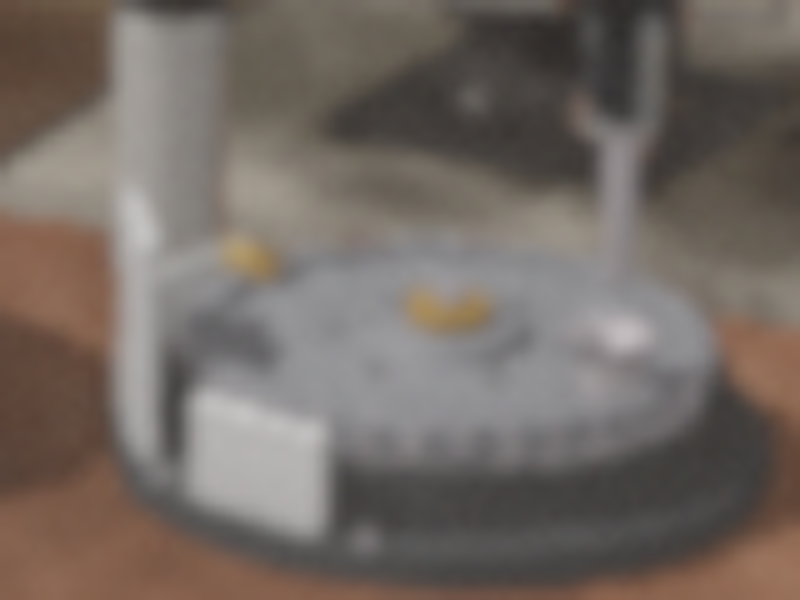

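Foot at (613,285) is directly above the bush mouth at (617,333), and the prediction agrees to about 1 mm. Lowering gently.

Request:
apply_moves(plan=[[[0,0,0,0,0.002,0.02,1],[0,0,0,0,0.002,0.035,1],[0,0,0,0,0.002,0.042,1],[0,0,0,0,0.002,0.05,1],[0,0,0,0,0.002,0.056,1],[0,0,0,0,0.002,0.062,1],[0,0,0,0,0.002,0.068,1],[0,0,0,0,0.002,0.072,1],[0,0,0,0,0.002,0.072,1]]], force=22)

```text
clock: 6.9
tcp_pos: [0.4917, -0.3135, 0.0962]
orientation: [-3.141, -0.001, 0.0]
contact_force: [0.2, -0.0, -1.3]
grip_width: 0.0205
```

Request:
apply_moves(plan=[[[0,0,0,0,0,0.01,1],[0,0,0,0,0,0.02,1],[0,0,0,-0.003,0.011,0.02,1],[0,0,0,-0.0053,0.0224,0.02,1],[0,0,0,-0.0067,0.034,0.02,1],[0,0,0,-0.0072,0.0458,0.02,1],[0,0,0,-0.0068,0.057,0.02,1],[0,0,0,-0.0049,0.072,0.02,1],[0,0,0,-0.0049,0.072,0.02,1],[0,0,0,-0.0049,0.072,0.02,1]]])

```text
clock: 7.73
tcp_pos: [0.4898, -0.3437, 0.0888]
orientation: [3.14, -0.001, 0.001]
contact_force: [1.0, -0.1, -0.7]
grip_width: 0.0206
```

Run:
```python
from h import *
o=st()
s=grab('side')['pixels'];t=grab('top')['pixels']
im=np.hstack([cv2.resize(s[190:250,310:390],(533,400),interpolation=2),cv2.resize(t[210:290,360:410],(250,400),interpolation=2)])
cv2.imwrite('pics/z5.png',im)
C=np.array([.549,-.331]);w=np.array(o['tcp_pos'][:2])-C;print(np.hypot(*w),np.degrees(np.arctan2(w[1],w[0])))
```

```text
{'clock': 7.7333, 'tcp_pos': [0.4898, -0.3437, 0.0888], 'orientation': [3.1404, -0.0006, 0.0009], 'contact_force': [0.9964, -0.0609, -0.6778], 'grip_width': 0.0206, 'joints': [0.6111, 0.5227, -0.1364, 1.8535, 0.0988, 0.7708, -1.1493]}
0.060590589589689256 -167.8898378354829
```

View pics/z5.png

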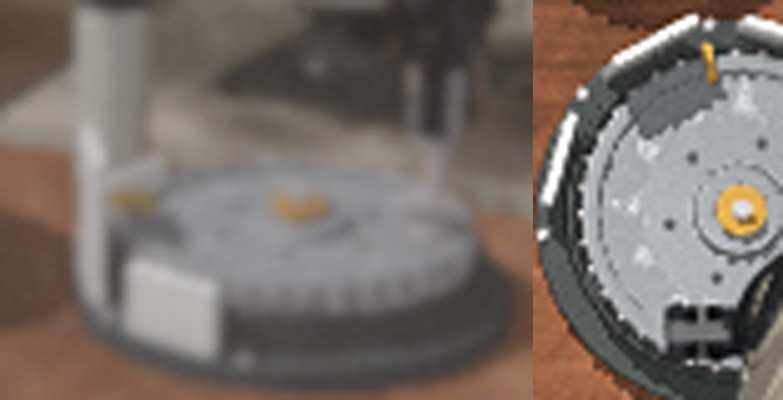

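The pointer at (708,45) relative to the hub (742,210) is at about 12°, so the wheel follows the pin. Lowering towards the index plate.

Request:
apply_moves(plan=[[[0,0,0,0,0,0.005,1],[0,0,0,0,0,0.01,1],[0,0,0,0,0,0.0125,1],[0,0,0,0,0,0.015,1],[0,0,0,0,0,0.015,1]]], force=20)

```text
clock: 8.25
tcp_pos: [0.4896, -0.3426, 0.0823]
orientation: [3.141, 0.001, -0.0]
contact_force: [2.3, 0.3, -1.9]
grip_width: 0.0208
```

Request:
apply_moves(plan=[[[0,0,0,0,0,0.0012,1],[0,0,0,0,0,0.0024,1],[0,0,0,0,0,0.0024,1]]])

```text
clock: 8.5
tcp_pos: [0.4898, -0.3425, 0.0817]
orientation: [3.141, 0.001, 0.0]
contact_force: [1.9, -0.4, 0.3]
grip_width: 0.021
```

Request:
apply_moves(plan=[[[0,0,0,0,0,0.0012,1],[0,0,0,0,0,0.0025,1],[0,0,0,0,0,0.0025,1]]])

```text
clock: 8.75
tcp_pos: [0.4903, -0.3427, 0.0815]
orientation: [3.141, 0.001, 0.002]
contact_force: [0.3, 0.5, 8.5]
grip_width: 0.0208
```

Request:
apply_moves(plan=[[[0,0,0,0.0004,0.002,0,1],[0,0,0,0.0009,0.004,0,1],[0,0,0,0.0013,0.006,0,1],[0,0,0,0.0018,0.0078,0,1],[0,0,0,0.0018,0.0078,0,1]]])

```text
clock: 9.17
tcp_pos: [0.4909, -0.3437, 0.0815]
orientation: [-3.139, -0.002, 0.0]
contact_force: [-1.5, 5.7, 10.6]
grip_width: 0.0212
```

Request:
apply_moves(plan=[[[0,0,0,0.0005,0.002,0,1],[0,0,0,0.0011,0.004,0,1],[0,0,0,0.0016,0.006,0,1],[0,0,0,0.0022,0.0077,0,1],[0,0,0,0.0022,0.0077,0,1]]])

```text
clock: 9.58
tcp_pos: [0.4918, -0.3456, 0.0813]
orientation: [-3.138, -0.003, 0.001]
contact_force: [-1.5, 6.8, 12.0]
grip_width: 0.0204
```

Request:
apply_moves(plan=[[[0,0,0,0.0006,0.002,-0.001,1],[0,0,0,0.0013,0.004,-0.001,1],[0,0,0,0.002,0.006,-0.001,1],[0,0,0,0.0026,0.0076,-0.001,1],[0,0,0,0.0026,0.0076,-0.001,1]]])

```text
clock: 10.0
tcp_pos: [0.4925, -0.3482, 0.0813]
orientation: [-3.137, -0.004, 0.003]
contact_force: [-1.5, 8.5, 10.6]
grip_width: 0.0212
```

Request:
apply_moves(plan=[[[0,0,0,0.0006,0.002,-0.001,1],[0,0,0,0.0013,0.004,-0.001,1],[0,0,0,0.002,0.006,-0.001,1],[0,0,0,0.0026,0.0076,-0.001,1],[0,0,0,0.0026,0.0076,-0.001,1]]])

```text
clock: 10.42
tcp_pos: [0.4934, -0.3519, 0.0814]
orientation: [-3.138, -0.003, 0.002]
contact_force: [-0.5, 6.3, 6.4]
grip_width: 0.0211
```

Request:
apply_moves(plan=[[[0,0,0,0.0007,0.002,0,1],[0,0,0,0.0015,0.004,0,1],[0,0,0,0.0022,0.006,0,1],[0,0,0,0.003,0.0075,0,1],[0,0,0,0.003,0.0075,0,1]]])

```text
clock: 10.83
tcp_pos: [0.4947, -0.3554, 0.0813]
orientation: [-3.138, -0.003, 0.002]
contact_force: [0.1, 4.0, 4.5]
grip_width: 0.0211
```

Request:
apply_moves(plan=[[[0,0,0,0.0008,0.002,0.0004,1],[0,0,0,0.0017,0.004,0.0006,1],[0,0,0,0.0025,0.0055,0.0006,1],[0,0,0,0.0034,0.0072,0.0006,1],[0,0,0,0.0034,0.0072,0.0006,1]]])

```text
clock: 11.25
tcp_pos: [0.4961, -0.3597, 0.0808]
orientation: [-3.14, -0.002, 0.001]
contact_force: [1.0, 4.7, 0.7]
grip_width: 0.0212
```

Vertical force has vanished and z has dropped, so this may be the notch. Pressing down to test.

Request:
apply_moves(plan=[[[0,0,0,0,0,0.0015,1],[0,0,0,0,0,0.003,1],[0,0,0,0,0,0.004,1],[0,0,0,0,0,0.004,1]]])

```text
clock: 11.58
tcp_pos: [0.4958, -0.3598, 0.0793]
orientation: [-3.14, -0.001, 0.001]
contact_force: [1.2, 3.9, 1.4]
grip_width: 0.0209
```

Dropped 2 mm below plate contact with no force, so this is the notch. Continuing down in small steps.

Request:
apply_moves(plan=[[[0,0,0,0,0,0.0025,1],[0,0,0,0,0,0.005,1],[0,0,0,0,0,0.0075,1],[0,0,0,0,0,0.0075,1]]])

```text
clock: 11.92
tcp_pos: [0.4957, -0.3598, 0.0762]
orientation: [-3.14, -0.001, 0.001]
contact_force: [0.1, 4.6, 1.6]
grip_width: 0.0212
```

Request:
apply_moves(plan=[[[0,0,0,0,-0.001,0.0025,1],[0,0,0,0,-0.001,0.005,1],[0,0,0,0,-0.001,0.0075,1],[0,0,0,0,-0.001,0.01,1],[0,0,0,0,-0.001,0.01,1]]])

```text
clock: 12.33
tcp_pos: [0.4957, -0.3597, 0.0722]
orientation: [-3.141, -0.001, 0.001]
contact_force: [1.4, 4.8, 1.7]
grip_width: 0.0207
```

Request:
apply_moves(plan=[[[0,0,0,0,0,0.0025,1],[0,0,0,0,0,0.004,1],[0,0,0,0,0,0.004,1]]])

```text
clock: 12.58
tcp_pos: [0.4958, -0.3597, 0.0706]
orientation: [-3.141, -0.001, 0.001]
contact_force: [1.3, 5.8, 2.2]
grip_width: 0.0208
```

Request:
apply_moves(plan=[[[0,0,0,0,-0.002,0.0012,1],[0,0,0,0,-0.002,0.0025,1],[0,0,0,0,-0.002,0.0025,1]]])

```text
clock: 12.83
tcp_pos: [0.4957, -0.3595, 0.0697]
orientation: [3.142, 0.001, -0.001]
contact_force: [0.5, 3.6, 1.7]
grip_width: 0.0208
```

Request:
apply_moves(plan=[[[0,0,0,0,0,0.0012,1],[0,0,0,0,0,0.0022,1],[0,0,0,0,0,0.0022,1]]])

```text
clock: 13.08
tcp_pos: [0.496, -0.3596, 0.0695]
orientation: [3.141, 0.001, 0.0]
contact_force: [-1.1, 4.5, 6.0]
grip_width: 0.0209
```

Floor contact at 0.0695, as expected 12 mm below the plate top. Easing off and releasing, then straight up.

Request:
apply_moves(plan=[[[0,0,0,0,-0.002,-0.0015,1],[0,0,0,0,-0.002,-0.0015,1],[0,0,0,0,-0.002,-0.0015,0.3],[0,0,0,0,-0.002,-0.0015,0],[0,0,0,0,-0.002,-0.0015,-0.3],[0,0,0,0,-0.002,-0.0015,-0.5],[0,0,0,0,-0.002,-0.0015,-0.5],[0,0,0,0,-0.002,-0.0015,-0.5],[0,0,0,0,-0.002,-0.0015,-0.5],[0,0,0,0,-0.002,-0.0015,-0.5]]])

```text
clock: 13.92
tcp_pos: [0.496, -0.3587, 0.0696]
orientation: [3.142, 0.001, 0.0]
contact_force: [0.1, 0.4, 0.1]
grip_width: 0.0639
```

Request:
apply_moves(plan=[[[0,0,0,0,0,-0.03,-0.5],[0,0,0,0,0,-0.07,-0.5],[0,0,0,0,0,-0.12,-0.5],[0,0,0,0,0,-0.2,-0.5],[0,0,0,0,0,-0.28,-0.5],[0,0,0,0,0,-0.35,-0.5],[0,0,0,0,0,-0.4,-0.5],[0,0,0,0,0,-0.4,-0.5]]])

```text
clock: 14.58
tcp_pos: [0.4983, -0.36, 0.236]
orientation: [3.137, 0.001, 0.013]
contact_force: [0.6, -0.7, 0.0]
grip_width: 0.0644
```

Request:
apply_moves(plan=[[[0,0,0,0,1,0,-0.5],[0,0,0,0,0.6,0,-0.5],[0,0,0,0,0.6,0,-0.5],[0,0,0,0,0.6,0,-0.5],[0,0,0,0,0.6,0,-0.5],[0,0,0,0,0.6,0,-0.5],[0,0,0,0,0.6,0,-0.5],[0,0,0,0,0.6,0,-0.5]]])

```text
clock: 15.25
tcp_pos: [0.4943, -0.6007, 0.2283]
orientation: [-3.141, 0.005, 0.003]
contact_force: [0.0, 0.7, -0.1]
grip_width: 0.0643
```

Run:
```python
from h import *
o=st()
d=grab('side');s=d['pixels'];t=grab('top')['pixels']
print('head exp',proj(d,[.4960,-.3598,.086]),proj(d,[.4960,-.3598,.098]))
im=np.hstack([cv2.resize(s[190:250,310:390],(533,400),interpolation=2),cv2.resize(t[210:290,360:410],(250,400),interpolation=2)])
cv2.imwrite('pics/z6.png',im)
```

```text
{'clock': 15.25, 'tcp_pos': [0.4943, -0.6007, 0.2283], 'orientation': [-3.1411, 0.0045, 0.0026], 'contact_force': [0.0015, 0.6625, -0.0901], 'grip_width': 0.0643, 'joints': [0.8448, 0.6597, -0.0743, 1.2547, 0.0491, 1.2304, -0.8041]}
head exp (np.float64(376.7604561314285), np.float64(208.9039713656148)) (np.float64(376.9516710854387), np.float64(205.13444168961155))
```

View pics/z6.png

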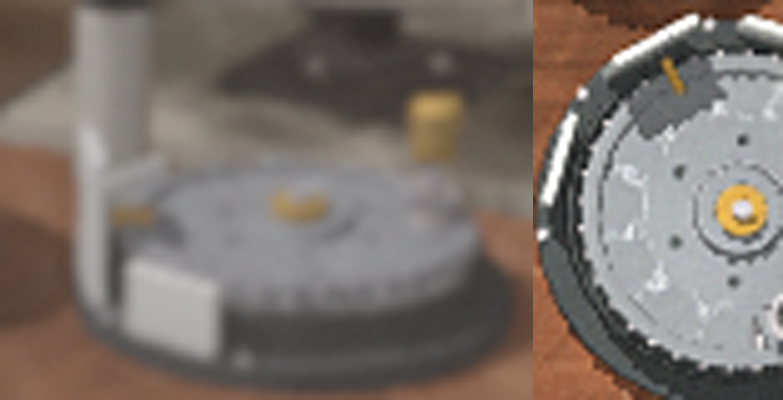

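The head at (435,125) in the crop is (375,209) in the full image, which matches the fully-home prediction. The pointer at (668,62) is at about 27°, against the tab at 28°. The arm is clear, so I'm handing in.

```bash
python3 -c "
from bench import r
print(r.hand_in())"
```

```text
the job is handed in; nothing more can be done
None
```

I put the index pin in the wheel's bush, turned the wheel about 44° to the tall tab and felt for the notch. The pin dropped into it; I then let go and handed in at about 15 s of the 67 s allowed.

- **Pin home:** the tool went 12 mm below where the pin had touched the plate, which is the given notch depth. That puts the head centre at about 0.086 m, under the 0.0895 m limit. The side picture, taken after release, agreed to about 1.5 px (about 5 mm).
- **Force:** the highest readings I saw were about 12 N downward and 8.5 N sideways, against the 25 N limit. I only read the force at the end of each short move.
- **Pointer:** it stands at about 27° against the tab's measured 28°, only a few millimetres off at the tip.
- **Arm:** it is clear of everything, with the force reading near zero after release.

No check failed. I did not measure the bystanders again at the end; the arm and the pin were only ever carried above them.

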